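Roll the bare roller to the yellow stripe on the check mat

TASK

To check that a machine roller is straight, roll the bare steel roller along the grey mat until it lies still along the yellow stripe, its centre line over the stripe. Roll it all the way: do not lift it off the mat or drag it without turning. Leave the black roller where it is.

Things in the scene. Friction and masses are not known exactly. Their poses are not given: they have to be found in the camera images.
- steel_roller: Bare shiny steel roller on one end of the grey mat: smooth cylinder, 40 mm diameter, 140 mm long plus a 12 mm thin stub at each end, red line along it, 0.35 to 0.65 kg. Origin at its centre, 20 mm above the mat; x along its axis, y and z turn as it rolls (z, the red line's side, starts up). Rolls when pushed from the side at mid-height; after a slow push it stops within about 10 mm.
- yellow_stripe: Yellow stripe painted flat on the mat, fixed, 210 mm long, 26 mm wide. Origin at its centre on the mat's surface; x along the stripe, y across it (the way the roller rolls), z up. A like blue stripe, parallel and 50 to 90 mm beside it, is not the target. The steel roller starts 150 to 290 mm away, within 7 degrees of parallel; the way between is clear.
- rubber_roller: Black rubber-covered roller of the same shape and size, with a white line, at the other end of the mat from the steel one, beyond the stripes: to be left where it is. Origin at its centre, x along its axis.
- check_mat: Grey mat, fixed flat on the table: 240 mm (its x, along the stripes) by 620 mm (its y, the way the rollers roll), 4 mm thick. Origin at the middle of its underside, on the table. Both rollers lie on it, one near each end, the stripes between them.
There are look-alikes about, which are no part of the job. Leave any purple look-alike of the steel_roller alone.

How it is judged (in metres and radians):
On the way, in this order (a step that is already met when the one before it is completed fails the run):
1. the steel roller has rolled half a turn (angle between steel_roller's own z axis and vertical above 2.3 rad).
2. the steel roller has rolled about a full turn (angle between steel_roller's own z axis and vertical below 0.9 rad).
At the end, for the whole second after the job is handed in: The steel roller, having rolled about a full turn or more, lies at rest on the mat: its centre within 15 mm of the yellow stripe's centre line and within 40 mm of the stripe's middle along it, its axis within 0.2 rad (11 degrees) of the stripe's direction (y of steel_roller in the frame of yellow_stripe between -0.015 and 0.015 m and x of steel_roller in the frame of yellow_stripe between -0.04 and 0.04 m and angle between the x axis of steel_roller and the x axis of yellow_stripe, either way round below 0.2 rad and height (world z) of steel_roller below 0.03 m and linear speed of steel_roller below 0.01 m/s); the robot touches nothing.
It fails at once if the steel roller is lifted off the mat (its centre more than 15 mm above where it rolls) (height (world z) of steel_roller above 0.039 m).
It fails at once if the black roller is moved more than 15 mm (distance of rubber_roller from where it was at the start of the episode above 0.015 m).
It also fails if it takes over 40 s, if anything falls off the work surface, if the arm or the gripper's body presses on something with over 40 N, if the wrist force passes 120 N, or if a joint passes its speed limit or range.

ROBOT

A 6-joint arm with a two-finger parallel gripper is mounted at the origin on the work surface. World frame = base frame: x ahead of the robot, y to its left, z up, the work surface at z = 0. Lengths are in mm, angles in rad, forces in N, time in s.
With the tool pointing down it reaches from about 350 to 975 mm from the base axis. Payload 7.1 kg.
Tool frame: the origin (TCP) lies on the front face of the gripper's body, between the roots of the fingers; the fingertips stand 80 mm ahead of it and the grasp point (between the pads) lies 61 mm ahead of it; z points along the fingers, y is the line along which they close (so a half turn about z gives the same grasp; the last joint's range is limited). The gripper opens to 88 mm and grips with 3 to 60 N. Pads are 20 mm wide; open, the fingers measure 115 mm over their backs; the gripper's body (75 mm by 178 mm) begins 61 mm behind the grasp point.
Start: joints at [1.16, 0.423, 1.63, -0, 1.089, -0.019], TCP at [238.626, 577.636, 302.675] pointing down, gripper open.
Joint ranges: [-3, 3], [-0.9, 2.11], [0.09, 2.58], [-1.31, 4.45], [0.11, 2.69], [-2.54, 2.54]. Speed limits (rad/s): [2.39, 2.39, 3.01, 3.14, 3.14, 3.14].

INTERFACE

Orientations are given as a rotation vector (axis times angle).
In Python, from workcell import readout, vision, close_job gives the robot as it stands.
- The arm moves only by the tool servo_tool, never from a script. Its argument "plan" is a list that holds one entry, the list of rows, each a list of 7 numbers: the gripper command: -1 is fully open, 1 is shut, values between are in proportion, then the shift along the world's x, y, z in units of 40 mm (1.0 is 40 mm), then the turn, a rotation vector about the world's x, y, z in units of 5 degrees (1.0 is 5 degrees). A call has 1 to 5 rows; each row shifts and turns the commanded pose from where the row before left it; what a row does not reach is not made up. A row lasts 1/12 s, in which the tool goes at most 41.7 mm and 7.16 degrees, less where a joint would pass 70% of its speed; a pose out of reach is approached as far as the arm can. A call is refused whole if a number of a shift passes 1 or a number of a turn 1, either way. A call with a gripper value outside its range is refused whole. The fingers move at their own pace and stop on an object; the grip force is fixed at half the most. Time passes only in rows, so rows that do not move let the fingers close. It gives the time, the measured TCP pose, the force, the opening and the grip force at its end, in the units of the state.
- readout.get_obs(): the state, without advancing time (a new reading comes with each control period).
- vision.get_image(name): name is "scene" or "top" or "wrist"; returns the picture (420x560x3 uint8, red, green, blue); there is no depth.
- vision.camera_params(name): a dict with "fx", "fy", "cx", "cy" (pixels), "rvec" (rotation vector, rad) and "tvec" (3), from world to camera coordinates, as OpenCV has them; the wrist camera has in their place "hand_eye" (4x4, takes a point from camera to tool coordinates, whose origin is the TCP and whose axes are the flange's). Camera axes: x right, y down, z forward; pixel columns grow to the right and rows downward; lengths in mm; the calibration is good to about 2 mm. The wrist camera is an equidistant fisheye: a pixel r from the principal point sees the ray r / f radians off the axis. A picture is of the moment at which its call begins: read the wrist's pose just before it. camera_params takes no time and is no camera call.
- close_job(): hands the job in; it is judged then, once.
The state is a dict: "t": time; "qpos": joint angles; "qvel": joint speeds; "joint_torque": joint torques, N m; "ee_pos": TCP position; "orientation": TCP orientation; "ft_force": force on the tool from outside, world axes, zero at the start; "moment": the same for the moment, N m; "width": finger opening in mm; "grasp_force": force on a finger pad.
Only numpy, scipy, OpenCV 4.12 (cv2) and the standard library are available. Lean on these libraries where they do the work, as an engineer would, in place of code of your own. Each camera call takes 0.05 s, during which the arm holds its last target. There are 200 camera calls.

## Working session

There is one attempt and no reset: what is moved stays moved. The work goes in short steps, Python scripts to look and compute and a tool call to move; the robot and the scene stay as the last step left them, time stands still between calls to the robot, and variables do not carry over. Pictures are saved under pics/ and viewed, at most 10 in all, crops included, and the job is handed in when it is done.

Besides the shell and the picture viewer there is one more tool, called as name([rows], argument=value, ...), one row to a line, values as JSON. servo_tool: Moves the arm, as the interface text tells. Its arguments: {"type":"object","properties":{"plan":{"type":"array"}},"required":["plan"]}

```bash
mkdir -p pics; python3 - <<'E'
from workcell import readout, vision
import cv2
o=readout.get_obs();print(o['t'],o['ee_pos'],o['orientation'],o['width'])
for n in('top','scene'):
    cv2.imwrite(f'pics/{n}0.png',vision.get_image(n)[:,:,::-1]);print(vision.camera_params(n))
E
```

```text
0.0 [238.46148371 577.24593838 301.89110865] [-6.11432390e-01 -3.08120531e+00  2.43002299e-03] 87.91353909004863
{'fx': 392.89936321399625, 'fy': 392.89936321399625, 'cx': 274.93646132523753, 'cy': 212.0300740858459, 'rvec': array([ 2.18443546, -2.12359694,  0.05832006]), 'tvec': array([-26.46546517, 450.25623041, 804.40441436])}
{'fx': 401.89982596095035, 'fy': 401.89982596095035, 'cx': 278.9847428251966, 'cy': 204.96381790414137, 'rvec': array([ 1.92615652,  1.67726853, -0.60608885]), 'tvec': array([ -16.26617056, -311.5215425 , 1225.32102782])}
```

View pics/top0.png

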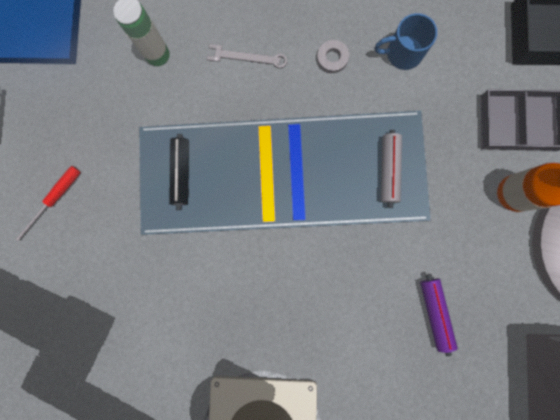

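View pics/scene0.png

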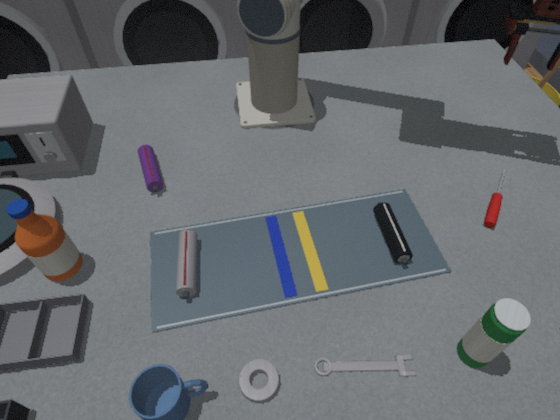

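The top view shows three candidates for the steel roller:
- Silver with a red line on the mat, at (391,168).
- Black with a white line, at (179,171).
- Purple with a red line, off the mat, at (438,315).

The silver one fits: bare steel, red line on top, at the mat end opposite the black one. The yellow stripe is at (267,173) and the blue one at (297,172). I'll measure these and confirm the roller in a crop.

```bash
cat > h.py <<'E'
import cv2,numpy as np
from workcell import readout, vision
def ray(n,px,h):
    c=vision.camera_params(n);R=cv2.Rodrigues(c['rvec'])[0];C=-R.T@c['tvec']
    d=R.T@np.array([(px[0]-c['cx'])/c['fx'],(px[1]-c['cy'])/c['fy'],1]);return C+d*(h-C[2])/d[2]
def blob(m,roi=None):
    m=m.astype(np.uint8)
    if roi:
        k=np.zeros_like(m);k[roi[1]:roi[3],roi[0]:roi[2]]=1;m=m*k
    m=cv2.morphologyEx(m,cv2.MORPH_OPEN,np.ones((2,2)))
    cs=cv2.findContours(m,cv2.RETR_EXTERNAL,cv2.CHAIN_APPROX_NONE)[0]
    return max(cs,key=cv2.contourArea)
def axis(n,c,h):
    (cx,cy),s,a=cv2.minAreaRect(c);b=cv2.boxPoints(((cx,cy),s,a))
    P=np.array([ray(n,p,h)[:2] for p in b]);e=P[1]-P[0],P[2]-P[1]
    L=max(e,key=np.linalg.norm);L=L if L[0]>0 else -L
    return P.mean(0).round(1),np.degrees(np.arctan2(L[1],L[0])).round(2),[np.linalg.norm(v).round(1) for v in e]
def steel(n,im,roi):
    i=im.astype(int);r,g,b=i[...,0],i[...,1],i[...,2]
    red=(r-g>40)&(r-b>30); light=(i.min(2)>115)
    return blob(light|red,roi),blob(red,roi)
E
python3 - <<'E'
from h import *
for n,roi in(('top',(375,128,410,212)),('scene',(172,225,205,305))):
    im=cv2.imread(f'pics/{n}0.png')[:,:,::-1];h=cv2.cvtColor(im,cv2.COLOR_RGB2HSV)
    H,S,V=h[...,0],h[...,1],h[...,2]
    print(n,'yellow',axis(n,blob((H>18)&(H<35)&(S>150)&(V>120)),4))
    print('blue',axis(n,blob((H>112)&(H<125)&(S>180)&(V>100),(180,120,330,300)),4))
    a,r=steel(n,im,roi)
    print('steel',axis(n,a,24 if n=='top' else 24),'red',axis(n,r,44))
    if n=='top': cv2.imwrite('pics/crop.png',cv2.resize(im[100:240,230:450,::-1],None,fx=3.4,fy=3.4,interpolation=cv2.INTER_CUBIC))
E
```

```text
top yellow (array([535. ,   6.2]), np.float64(4.26), [np.float64(26.2), np.float64(209.0)])
blue (array([540.6, -58.8]), np.float64(4.39), [np.float64(23.3), np.float64(204.9)])
steel (array([ 551.1, -260. ]), np.float64(-0.01), [np.float64(33.3), np.float64(142.1)]) red (array([ 546.7, -255.6]), np.float64(-1.07), [np.float64(126.5), np.float64(5.0)])
scene yellow (array([ 61.2, 854.6]), np.float64(-31.08), [np.float64(12.6), np.float64(28.9)])
blue (array([528.1, -56.1]), np.float64(2.94), [np.float64(22.8), np.float64(91.5)])
steel (array([ 534.3, -248.2]), np.float64(2.2), [np.float64(64.6), np.float64(155.1)]) red (array([ 584.9, -252.3]), np.float64(0.52), [np.float64(2.0), np.float64(36.7)])
```

View pics/crop.png

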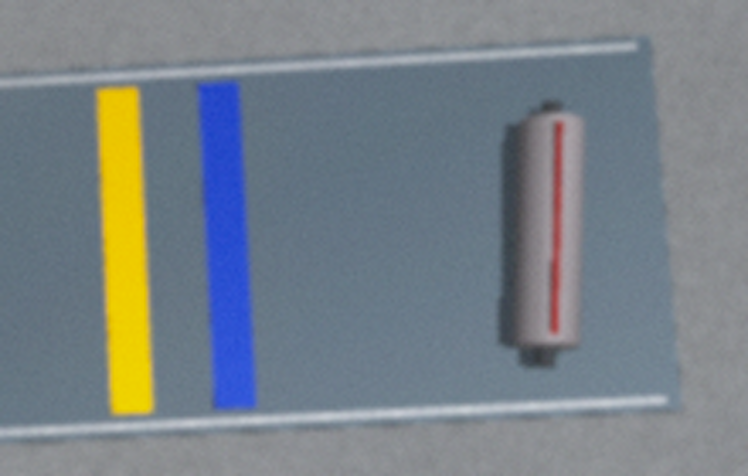

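The crop confirms it: a silver roller with a red line on top, sitting on the mat, with the blue stripe between it and the yellow one. The roller is near (548,-257) with its axis at about -0.5°. The yellow stripe is at (535,6) with its axis at 4.3°. That makes about 262 mm of rolling, or about 2.1 turns.

I'll turn the open gripper so both fingers lie along the roller axis, come down behind the roller, and push it at two points.

servo_tool([
  [[-1,0.31,-0.89,0,0,0,-0.54],[-1,0.31,-0.89,0,0,0,-0.54],[-1,0.31,-0.89,0,0,0,-0.54],[-1,0.31,-0.89,0,0,0,-0.54],[-1,0.31,-0.89,0,0,0,-0.54]],
])

```text
t: 0.52
ee_pos: [300.6, 397.9, 302.3]
orientation: [-0.972, -2.987, 0.001]
ft_force: [1.2, 0.2, -0.9]
width: 87.6
grasp_force: 0.0
```

servo_tool([
  [[-1,0.31,-0.89,0,0,0,-0.54],[-1,0.31,-0.89,0,0,0,-0.54],[-1,0.31,-0.89,0,0,0,-0.54],[-1,0.31,-0.89,0,0,0,-0.54],[-1,0.31,-0.89,0,0,0,-0.54]],
])

```text
t: 0.93
ee_pos: [362.6, 219.9, 302.6]
orientation: [-1.317, -2.852, 0.0]
ft_force: [0.8, -0.7, -0.8]
width: 87.9
grasp_force: 0.0
```

servo_tool([
  [[-1,0.31,-0.89,0,0,0,-0.54],[-1,0.31,-0.89,0,0,0,-0.54],[-1,0.31,-0.89,0,0,0,-0.54],[-1,0.31,-0.89,0,0,0,-0.54],[-1,0.31,-0.89,0,0,0,-0.54]],
])

```text
t: 1.35
ee_pos: [424.6, 41.8, 302.7]
orientation: [-1.643, -2.677, -0.0]
ft_force: [0.7, 0.5, -0.4]
width: 87.6
grasp_force: 0.0
```

servo_tool([
  [[-1,0.31,-0.89,0,0,0,-0.54],[-1,0.31,-0.89,0,0,0,-0.54],[-1,0.31,-0.89,0,0,0,-0.54],[-1,0.31,-0.89,0,0,0,-0.54],[-1,0.31,-0.89,0,0,0,-0.54]],
])

```text
t: 1.77
ee_pos: [486.6, -136.4, 302.5]
orientation: [-1.947, -2.465, 0.0]
ft_force: [1.1, 0.1, -0.1]
width: 87.7
grasp_force: 0.0
```

servo_tool([
  [[-1,0.31,-0.89,0,0,0,-0.54],[-1,0.31,-0.89,0,0,0,-0.54],[-1,0.31,-0.89,0,0,0,-0.54],[-1,0.31,-0.89,0,0,0,-0.54],[-1,0.31,-0.89,0,0,0,-0.54]],
])

```text
t: 2.18
ee_pos: [548.7, -314.2, 302.2]
orientation: [-2.223, -2.219, 0.0]
ft_force: [0.0, 1.4, 0.3]
width: 88.1
grasp_force: 0.0
```

servo_tool([
  [[-1,0,0,-1,0,0,0],[-1,0,0,-1,0,0,0],[-1,0,0,-1,0,0,0],[-1,0,0,-1,0,0,0],[-1,0,0,-0.9,0,0,0]],
])

```text
t: 2.6
ee_pos: [547.8, -312.1, 104.0]
orientation: [-2.22, -2.221, 0.001]
ft_force: [0.4, 0.4, -0.6]
width: 87.7
grasp_force: 0.0
```

servo_tool([
  [[-1,0,0,-0.3,0,0,0],[-1,0,0,0,0,0,0]],
])

```text
t: 2.77
ee_pos: [546.6, -311.2, 91.1]
orientation: [-2.216, -2.218, 0.003]
ft_force: [-0.1, -0.0, -0.7]
width: 87.7
grasp_force: 0.0
```

```bash
python3 - <<'E'
from h import *
print(readout.get_obs()['ee_pos'])
a=vision.get_image('top')[:,:,::-1];b=vision.get_image('wrist')[:,:,::-1]
cv2.imwrite('pics/b.png',cv2.resize(np.hstack([a,b]),(800,300)))
E
```

```text
[ 546.61225292 -311.22155028   91.11851599]
```

View pics/b.png

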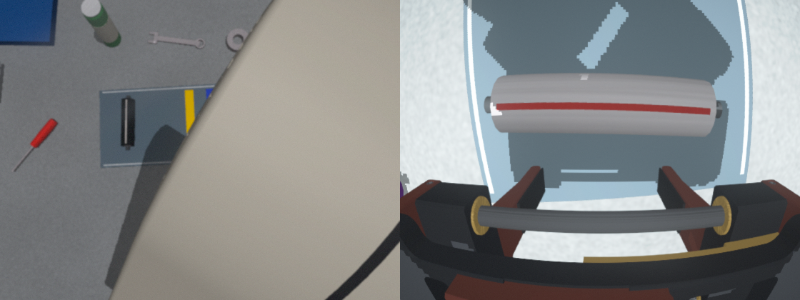

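The wrist view shows the roller centred ahead of the two fingertips. In the combined picture the tips are at about (530,170) and (670,170) and the roller spans 490–720. I'll start the gentle push.

servo_tool([
  [[-1,0,0.2,0,0,0,0],[-1,0,0.2,0,0,0,0],[-1,0,0.1,0,0,0,0],[-1,0,0.1,0,0,0,0],[-1,0,0.1,0,0,0,0.03]],
])

```text
t: 3.28
ee_pos: [549.2, -284.0, 95.8]
orientation: [2.215, 2.224, 0.001]
ft_force: [0.1, -1.0, 1.5]
width: 87.7
grasp_force: 0.8
```

servo_tool([
  [[-1,0,0.1,0,0,0,0.03],[-1,0,0.1,0,0,0,0.03],[-1,0,0.12,0,0,0,0.03],[-1,0,0.12,0,0,0,0.03],[-1,0,0.12,0,0,0,0.03]],
])

```text
t: 3.7
ee_pos: [548.5, -261.5, 94.5]
orientation: [-2.202, -2.24, 0.0]
ft_force: [0.2, -0.5, 0.6]
width: 87.8
grasp_force: 0.2
```

```bash
python3 - <<'E'
from h import *
o=readout.get_obs();print(o['ee_pos'],o['ft_force'])
b=vision.get_image('wrist')[:,:,::-1]
cv2.imwrite('pics/c.png',b)
E
```

```text
[ 548.52689649 -261.45773716   94.53683177] [ 0.20200162 -0.50387868  0.59032357]
```

View pics/c.png

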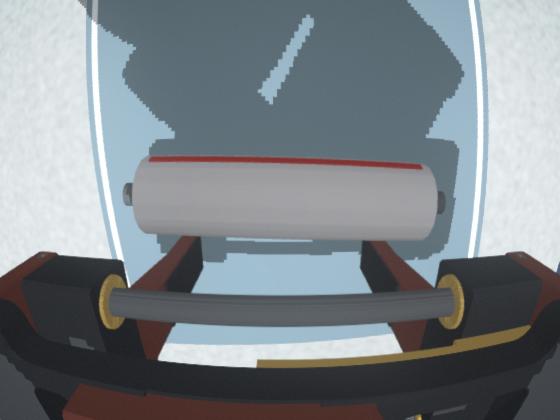

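The red line has rolled forward and the roller sits against both fingertips, with its axis from about (130,195) to (440,202). I'll continue the push.

servo_tool([
  [[-1,0,0.13,0,0,0,0.03],[-1,0,0.13,0,0,0,0.03],[-1,0,0.13,0,0,0,0.03],[-1,0,0.13,0,0,0,0.03],[-1,0,0.13,0,0,0,0.03]],
])

```text
t: 4.17
ee_pos: [548.6, -235.4, 94.7]
orientation: [-2.188, -2.254, 0.0]
ft_force: [0.1, 0.1, 0.0]
width: 87.8
grasp_force: 0.2
```

servo_tool([
  [[-1,0,0.13,0,0,0,0.03],[-1,0,0.13,0,0,0,0.03],[-1,0,0.13,0,0,0,0.03],[-1,0,0.13,0,0,0,0.03],[-1,0,0.13,0,0,0,0.03]],
])

```text
t: 4.58
ee_pos: [548.6, -209.4, 94.7]
orientation: [-2.173, -2.269, 0.0]
ft_force: [0.6, -0.3, 1.1]
width: 87.8
grasp_force: 0.2
```

servo_tool([
  [[-1,-0.01,0.13,0,0,0,0.03],[-1,-0.01,0.13,0,0,0,0.03],[-1,-0.01,0.13,0,0,0,0.03],[-1,-0.01,0.13,0,0,0,0.03],[-1,-0.01,0.13,0,0,0,0.03]],
])

```text
t: 5.0
ee_pos: [546.6, -183.5, 94.7]
orientation: [2.158, 2.283, 0.0]
ft_force: [0.3, 0.5, 1.1]
width: 87.7
grasp_force: 0.2
```

servo_tool([
  [[-1,-0.01,0.13,0,0,0,0.03],[-1,-0.01,0.13,0,0,0,0.03],[-1,-0.01,0.13,0,0,0,0.03],[-1,-0.01,0.13,0,0,0,0.03],[-1,-0.01,0.13,0,0,0,0.03]],
])

```text
t: 5.42
ee_pos: [544.6, -157.4, 94.7]
orientation: [2.143, 2.297, 0.0]
ft_force: [-0.8, -0.0, 0.1]
width: 88.1
grasp_force: 0.2
```

servo_tool([
  [[-1,-0.01,0.13,0,0,0,0.03],[-1,-0.01,0.13,0,0,0,0.03],[-1,-0.01,0.12,0,0,0,0.03],[-1,-0.01,0.12,0,0,0,0],[-1,-0.01,0.12,0,0,0,0]],
])

```text
t: 5.83
ee_pos: [542.6, -132.7, 94.7]
orientation: [-2.134, -2.305, 0.0]
ft_force: [-0.6, -1.1, 0.8]
width: 87.4
grasp_force: 0.2
```

servo_tool([
  [[-1,-0.01,0.12,0,0,0,0],[-1,-0.01,0.12,0,0,0,0],[-1,-0.01,0.12,0,0,0,0],[-1,-0.01,0.11,0,0,0,0],[-1,-0.01,0.1,0,0,0,0]],
])

```text
t: 6.25
ee_pos: [540.6, -109.9, 94.7]
orientation: [-2.134, -2.305, 0.0]
ft_force: [-1.0, -1.2, 0.7]
width: 88.1
grasp_force: 0.2
```

```bash
python3 - <<'E'
from h import *
o=readout.get_obs();print(o['t'],o['ee_pos'],o['orientation'],o['ft_force'])
b=vision.get_image('wrist')[:,:,::-1]
cv2.imwrite('pics/d.png',b);print(vision.camera_params('wrist'))
E
```

```text
6.25 [ 540.55548655 -109.85305773   94.66876717] [-2.13432149e+00 -2.30517410e+00  3.40422031e-05] [-0.97951706 -1.22243921  0.71905464]
{'fx': 325.19226210127806, 'fy': 325.19226210127806, 'cx': 281.1972470352322, 'cy': 204.42609122846193, 'hand_eye': array([[-1.52227730e-04, -9.66838791e-01, -2.55387411e-01,
         7.02082931e+01],
       [ 9.99999974e-01, -1.91030747e-04,  1.27133168e-04,
         1.20727795e+00],
       [-1.71704126e-04, -2.55387385e-01,  9.66838794e-01,
        -8.21252219e+01],
       [ 0.00000000e+00,  0.00000000e+00,  0.00000000e+00,
         1.00000000e+00]])}
```

View pics/d.png

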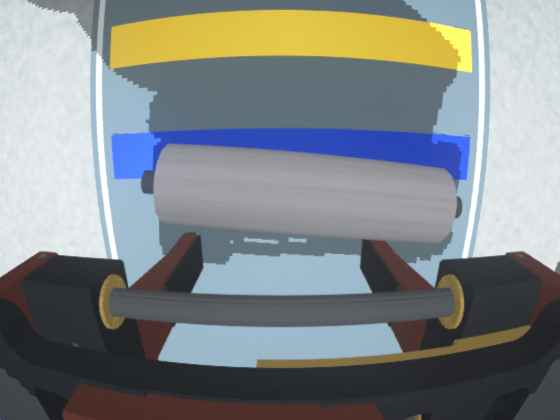

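The wrist view shows the roller over the blue stripe, tilted slightly relative to the gripper, with its stubs at (147,182) and (460,207). The yellow stripe runs across at about y=45 px. I'll cast these pixels onto the right planes.

```bash
cat >> h.py <<'E'
def wray(px,h,o):
    c=vision.camera_params('wrist');T=np.eye(4);T[:3,:3]=cv2.Rodrigues(np.array(o['orientation']))[0];T[:3,3]=o['ee_pos']
    T=T@c['hand_eye'];v=np.array([px[0]-c['cx'],px[1]-c['cy']]);r=np.linalg.norm(v);th=r/c['fx']
    d=T[:3,:3]@np.array([*(v/r*np.sin(th)),np.cos(th)]);C=T[:3,3];return C+d*(h-C[2])/d[2]
def line(a,b):
    d=b-a;return ((a+b)/2)[:2].round(1),round(np.degrees(np.arctan2(d[1],d[0])),2),round(np.linalg.norm(d),1)
def rel(p,yaw,c=(535,6.2),y0=4.26):
    d=np.radians(y0);u=np.array([np.cos(d),np.sin(d)]);e=np.array(p)-c
    return 'in stripe x %.1f y %.1f dyaw %.1f'%(e@u,e@[-u[1],u[0]],yaw-y0)
E
python3 - <<'E'
from h import *
o=readout.get_obs()
r=line(wray((147,182),24,o),wray((460,207),24,o));print(r,rel(*r[:2]))
print('yel',line(wray((111,48),4,o),wray((471,51),4,o)))
E
```

```text
(array([553.4, -73.2]), np.float64(-0.16), np.float64(165.6)) in stripe x 12.5 y -80.5 dyaw -4.4
yel (array([539.5,   9.1]), np.float64(4.54), np.float64(210.4))
```

servo_tool([
  [[-1,0,0.08,0,0,0,0],[-1,0,0.1,0,0,0,0],[-1,0,0.12,0,0,0,0],[-1,0,0.12,0,0,0,0],[-1,0,0.12,0,0,0,0]],
])

```text
t: 6.72
ee_pos: [540.6, -88.3, 94.7]
orientation: [-2.135, -2.305, 0.0]
ft_force: [-0.1, -0.6, 0.3]
width: 87.8
grasp_force: 0.2
```

servo_tool([
  [[-1,0,0.12,0,0,0,0],[-1,0,0.12,0,0,0,0],[-1,0,0.12,0,0,0,0],[-1,0,0.11,0,0,0,0],[-1,0,0.1,0,0,0,0]],
])

```text
t: 7.13
ee_pos: [540.6, -65.4, 94.7]
orientation: [-2.134, -2.305, 0.0]
ft_force: [0.7, -0.7, 0.5]
width: 87.5
grasp_force: 0.2
```

servo_tool([
  [[-1,0,0.1,0,0,0,0],[-1,0,0.09,0,0,0,0],[-1,0,0.08,0,0,0,0],[-1,0,0.07,0,0,0,0],[-1,0,0.06,0,0,0,0]],
])

```text
t: 7.55
ee_pos: [540.6, -49.7, 94.7]
orientation: [-2.134, -2.305, 0.0]
ft_force: [0.1, -0.6, 0.6]
width: 87.9
grasp_force: 0.2
```

servo_tool([
  [[-1,0,0.05,0,0,0,0],[-1,0,0.04,0,0,0,0],[-1,0,0.02,0,0,0,0],[-1,0,0,0,0,0,0],[-1,0,0,0,0,0,0]],
])

```text
t: 7.97
ee_pos: [540.6, -45.6, 94.7]
orientation: [-2.134, -2.305, 0.0]
ft_force: [0.2, -0.4, -0.4]
width: 88.3
grasp_force: 0.0
```

```bash
python3 - <<'E'
from h import *
o=readout.get_obs();print(o['t'],o['ee_pos'],o['orientation'],o['ft_force'])
b=vision.get_image('wrist')[:,:,::-1]
cv2.imwrite('pics/e.png',b)
E
```

```text
7.9667 [540.62184878 -45.57114367  94.65892811] [-2.13447291e+00 -2.30508792e+00  2.68802697e-05] [ 0.1526675  -0.39777249 -0.37491584]
```

View pics/e.png

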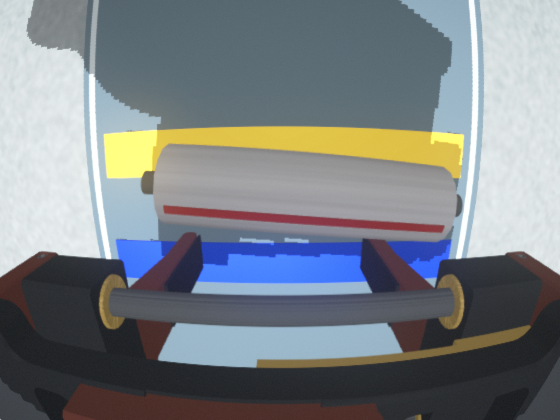

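The roller's stubs are at (147,182) and (460,206), still short of the yellow stripe, whose ends are centred near (105,156) and (463,157). About 17 mm remain, so I'll give one last slow push.

servo_tool([
  [[-1,0,0.03,0,0,0,0],[-1,0,0.05,0,0,0,0],[-1,0,0.07,0,0,0,0],[-1,0,0.07,0,0,0,0],[-1,0,0.06,0,0,0,0]],
])

```text
t: 8.43
ee_pos: [540.6, -34.0, 94.7]
orientation: [-2.134, -2.305, 0.0]
ft_force: [-0.5, -0.4, 0.5]
width: 87.8
grasp_force: 0.0
```

servo_tool([
  [[-1,0,0.05,0,0,0,0],[-1,0,0.04,0,0,0,0],[-1,0,0.03,0,0,0,0],[-1,0,0,0,0,0,0],[-1,0,0,0,0,0,0]],
])

```text
t: 8.85
ee_pos: [540.6, -29.5, 94.6]
orientation: [-2.134, -2.305, 0.0]
ft_force: [-0.3, -0.6, -0.4]
width: 87.8
grasp_force: 0.0
```

```bash
python3 - <<'E'
from h import *
o=readout.get_obs();print(o['t'],o['ee_pos'],o['ft_force'])
b=vision.get_image('wrist')[:,:,::-1]
cv2.imwrite('pics/f.png',b)
E
```

```text
8.85 [540.59771816 -29.47201254  94.64356542] [-0.31608025 -0.56492455 -0.44154138]
```

View pics/f.png

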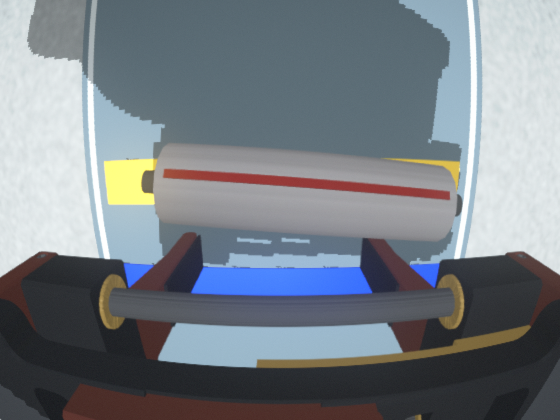

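The roller now lies over the yellow stripe: the stripe's left end shows at (105,182), its right end at (460,183), and the stubs are at (147,182) and (460,206). I'll back away and check from above.

servo_tool([
  [[-1,0,-0.4,0,0,0,0],[-1,0,-0.6,0,0,0,0],[-1,0,-0.4,0.5,0,0,0],[-1,0,-0.3,1,0,0,0],[-1,0,-0.5,1,0,0,0]],
])

```text
t: 9.32
ee_pos: [539.5, -116.4, 191.9]
orientation: [-2.132, -2.303, 0.003]
ft_force: [1.4, -0.3, -0.4]
width: 88.2
grasp_force: 0.0
```

servo_tool([
  [[-1,0,-0.9,1,0,0,0],[-1,0,-0.9,0.5,0,0,0],[-1,0,-0.9,0,0,0,0],[-1,0,-0.9,0,0,0,0],[-1,0,-0.9,0,0,0,0]],
])

```text
t: 9.73
ee_pos: [540.4, -289.9, 243.8]
orientation: [2.134, 2.304, 0.001]
ft_force: [0.8, 0.6, 0.4]
width: 87.9
grasp_force: 0.0
```

servo_tool([
  [[-1,0,-0.9,0,0,0,0],[-1,0,-0.9,0,0,0,0],[-1,0,-0.5,0,0,0,0],[-1,0,0,0,0,0,0],[-1,0,0,0,0,0,0]],
])

```text
t: 10.15
ee_pos: [540.0, -380.8, 242.3]
orientation: [-2.136, -2.302, -0.0]
ft_force: [0.1, 0.6, 0.6]
width: 87.8
grasp_force: 0.0
```

```bash
python3 - <<'E'
from h import *
o=readout.get_obs();print(o['t'],o['ee_pos'],o['qvel'].round(3))
b=vision.get_image('top');c=vision.get_image('scene')
cv2.imwrite('pics/g.png',np.hstack([cv2.resize(x[y0:y0+150,x0:x0+150,::-1],(400,400),interpolation=cv2.INTER_CUBIC) for x,x0,y0 in((b,190,100),(c,240,180))]))
E
```

```text
10.15 [ 540.01689248 -380.80486958  242.3435924 ] [ 0.037 -0.014  0.029  0.005  0.001  0.003]
```

View pics/g.png

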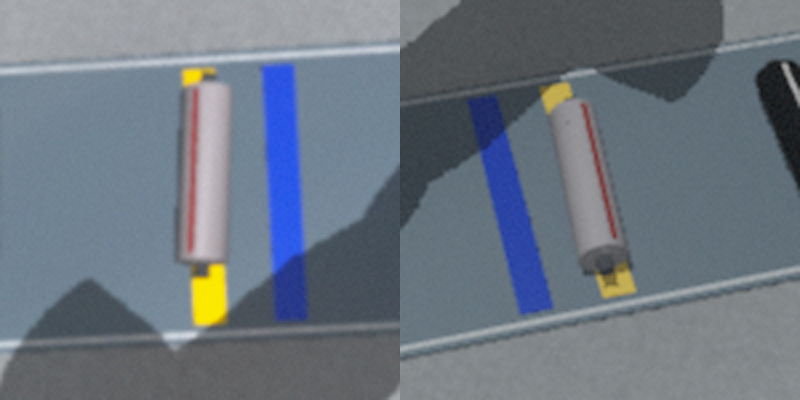

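The left panel, the top view, has the stubs at crop (208,76) and (200,268), over the yellow stripe and a little toward its far end. I'll compute the offset.

```bash
python3 - <<'E'
from h import *
k=150/400
r=line(ray('top',(190+200*k,100+268*k),24),ray('top',(190+208*k,100+76*k),24));print(r,rel(*r[:2]))
print('wrist est',rel((553.4,7.2),-.2),'|vs wrist stripe',rel((553.4,7.2),-.2,(539.5,9.1)))
E
```

```text
(array([551.8,   7. ]), np.float64(-0.51), np.float64(155.0)) in stripe x 16.8 y -0.5 dyaw -4.8
wrist est in stripe x 18.4 y -0.4 dyaw -4.5 |vs wrist stripe in stripe x 13.7 y -2.9 dyaw -4.5
```

Both cameras agree: about 1–3 mm across the stripe, 17 mm along it and 5° of yaw, all inside the limits. I'll hand it in.

```bash
python3 -c "
from workcell import close_job
print(close_job())"
```

```text
the job is handed in; nothing more can be done
None
```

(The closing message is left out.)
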